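# Snap the blue sharpening plate into its bench dock

## Task

Load the blue sharpening plate into the sharpening dock: lay it level on the open end of the bed, slide it in under the two side lips, and push it gently home until the red spring catch clicks out behind it and holds it against the springy ejector pin. Do not ram it against its end stop, and leave the orange plate and the glue bottle where they are.

Things in the scene. Friction and masses are not known exactly. Their poses are not given: they have to be found in the camera images.
- blue_plate_center (a point): blue sharpening plate to load: loose cassette, about 350 g, 120 (x) x 60 (y) x 26 mm (z, steel face up). Lower 18 mm: blue plastic carrier, full size, 4 mm rounded corners; upper 8 mm: steel plate 112 x 48 with dark dots. Point at its centre, 13 mm above the underside. Ends alike, either goes in first. It and the orange one lie flat on the table and may swap places.
- orange_plate_center (a point): centre, half-way up, of a second plate of the same size with an orange carrier. Not wanted now.
- dock_mouth (a point): reference point of the fixed dock: on the middle line of its bed, at the bed's top, 16 mm above the table. x = along the bed in the sliding-in direction, y = across to the catch's side, z up. In this frame (mm): black bed 48 wide, x -108..150, open above from x -108 to 16; pale wooden base board x -110..170, y -48..72, its top 8 below the bed.
- dock_lips (a point): start of the two aluminium lips, on the middle line at bed height, 16 mm beyond dock_mouth, same axes. Lips run 96 mm on, 26 mm off the middle, 19.5 to 24.5 mm above the bed: slide the plate in under them. Below them side rails, inner faces 31.5 mm off the middle, first 10 mm flared; the -y rail starts 38 mm earlier. Fingers on the plate's sides hit the rails: push the rest from behind.
- catch (a joint): red spring catch by dock_mouth, +y side, sliding across the bed (m): 0 = sprung out, nose in to y = 22 mm; 0.008 when a plate's side holds it aside. Its ramp (17 mm long) faces the open end, its other face is square; 2 to 16 mm above the bed. Spring 1.5 N out, 3.3 N aside. Its square face lies anywhere in x = -8..8 mm of dock_mouth. Housing: 20 mm before to 4 after that face, y 38..66 mm, 24 high.
- ejector (a joint): brass spring pin in the dark end stop (m): 0 = out, tip 12 mm before the solid stop; 0.012 = plate at the solid stop; 0.008 = plate held by the catch. Spring 2 to 4.4 N. Catch and end stop share one dark bar clamped anywhere within 8 mm either way along the dock; the solid stop lies 124 mm past the catch's square face. So home must be felt: the push takes 4 to 16 N, then the stop is solid.
- glue_center (a point): centre of the yellow glue bottle with black cap, 56 mm diameter, 130 mm tall, standing on the table. Leave alone.
There are look-alikes about, which are no part of the job. What is shaped like the part that bears blue_plate_center but purple is not meant.

How it is judged:
By the outcome, as a careful person would: the job done as asked, in the order asked, and still so for the second after the job is handed in, with the robot touching nothing.
It also fails if it takes over 48 s, if anything falls off the work surface, if the arm or the gripper's body presses on something with over 40 N, if the wrist force passes 120 N, or if a joint passes its speed limit or range.

## Robot

A 6-joint arm with a two-finger parallel gripper is mounted at the origin on the work surface. World frame = base frame: x ahead of the robot, y to its left, z up, the work surface at z = 0. Lengths are in m, angles in rad, forces in N, time in s.
With the tool pointing down it reaches from about 0.375 to 0.75 m from the base axis. Payload 9 kg.
Tool frame: the origin (TCP) lies at the very end of the fingers, on their centre line; the grasp point (between the pads) lies 19 mm behind it; z points along the fingers, y is the direction in which the jaws open and shut (so a half turn about z gives the same grasp; the last joint's range is limited). The gripper opens to 85 mm and grips with 20 to 120 N. Pads are 22 mm wide; open, the fingers measure 114 mm over their backs; the gripper's body (76 mm by 85 mm) begins 54 mm behind the grasp point. The pads swing forward as they close: fully open they stand 13 mm farther back than shut.
Start: joints at [-1.358, 0.104, 0.097, 1.564, 0, 1.353], TCP at [0.251, -0.545, 0.231] pointing down, gripper open.
Joint ranges: [-2.99, 2.99], [-0.84, 1.86], [-1.1, 1.16], [-1.84, 2.11], [-1.51, 1.56], [-3.14, 3.14]. Speed limits (rad/s): [2.22, 2.22, 2.57, 3.14, 3.14, 3.14].

## Interface

Orientations are given as a 3x3 rotation matrix whose columns are the frame's x, y, z axes.
In Python, from rig import bot, hand, kin, viewer, job, models gives the robot as it stands. Calls block until the motion is done:
- bot.move_ptp(position, orientation): joint-space move of the TCP to a pose.
- bot.move_linear(position, frame=None, speed=0.15, stop_force=None): straight line of the TCP; frame=None keeps the orientation; speed is the mean speed in m/s. With stop_force (N) it stops when the force on the tool has changed by that much, and returns True; else False.
- bot.move_j(angles): joint-space move.
- hand.command_gripper(opening, grip_force=None): opening from 0.0 (shut) to 1.0 (fully open); grip_force is the grip in N (None keeps the last); returns when the fingers have stopped.
- bot.pause(seconds).
- kin.ik(position, orientation): joint angles nearest the present ones, or None.
- bot.read_state(): the state.
- viewer.read_camera(name): name is "side" or "top" or "wrist"; returns the picture (420x560x3 uint8, red, green, blue); there is no depth.
- viewer.camera_params(name): a dict with "fx", "fy", "cx", "cy" (pixels), "distortion" ([k1, k2, p1, p2, k3] as OpenCV has them; the pictures are not rectified), "position" and "rotation" of the camera in the world; the wrist camera has in their place "hand_eye" (4x4, takes a point from camera to tool coordinates, whose origin is the TCP and whose axes are the flange's). Camera axes: x right, y up, looking along -z (the intrinsics and any distortion apply to the point x, -y, -z); pixel columns grow to the right and rows downward; lengths in m; the calibration is good to about 2 mm. A picture is of the moment at which its call begins: read the wrist's pose just before it. camera_params takes no time and is no camera call.
A pose or a line that the arm cannot do raises bot.Unreachable and nothing moves.
- job.hand_in(): hands the job in, once; it reports no verdict.
Trained networks look in the newest picture that a camera, given by its name, has taken for a name from the list of things; names that differ only in an ending like _2 or _b are one class to them, and where a whole thing is asked for, a point or a joint stands for the part that bears it (a point fixed in the world has none). Each returns a list of dicts, best first, with "conf" (0 to 1); they miss things now and then, are a little off and sometimes report something else, mostly with a low value. They report only what shows in the picture. A call takes as long as a camera call. They do not tell look-alikes from the thing itself.
- models.spot_in(name, camera): "rect" ([left, top, right, bottom] in pixels, round what is visible of it).
- models.masks_of(name, camera): "region" (420x560 bool, what is visible of it) and "rect" ([left, top, right, bottom] in pixels, round what is visible of it).
- models.pinpoint(name, camera): "uv" ([column, row] in pixels: a listed point, or the origin of a listed thing).
The state is a dict: "time_s": time; "q": joint angles; "qd": joint speeds; "joint_efforts": joint torques, N m; "tcp_pos": TCP position; "tool_rot": TCP orientation; "force": force on the tool from outside, world axes, zero at the start; "ft_torque": the same for the moment, N m; "width": opening from 0.0 (shut) to 1.0 (fully open).
Only numpy, scipy, OpenCV 4.12 (cv2) and the standard library are available. Lean on these libraries where they do the work, as an engineer would, in place of code of your own. Each camera call takes 0.05 s, during which the arm holds its last target.

## Working session

There is one attempt and no reset: what is moved stays moved. The work goes in short steps, each a Python script; the robot and the scene stay as the last script left them, time stands still between calls to the robot, and variables do not carry over. Pictures are saved under pics/ and viewed, and the job is handed in when it is done.

```bash
ls; mkdir -p pics; cat > h.py <<'E'
import numpy as np, cv2
from rig import bot, hand, kin, viewer, job, models
def save(n,im): cv2.imwrite('pics/'+n+'.png',cv2.cvtColor(im,cv2.COLOR_RGB2BGR))
def cam(name,st=None):
    p=viewer.camera_params(name)
    K=np.array([[p['fx'],0,p['cx']],[0,p['fy'],p['cy']],[0,0,1.]]);D=np.array(p['distortion'],float)
    if 'hand_eye' in p:
        H=np.array(p['hand_eye']);R=np.array(st['tool_rot'])
        return K,D,R@H[:3,3]+np.array(st['tcp_pos']),R@H[:3,:3]
    return K,D,np.array(p['position']),np.array(p['rotation'])
def ray(c,uv):
    K,D,P,R=c
    u=cv2.undistortPoints(np.array(uv,float).reshape(-1,1,2),K,D).reshape(-1,2)
    d=np.c_[u[:,0],-u[:,1],-np.ones(len(u))]@R.T
    return P,d
def onz(c,uv,z):
    P,d=ray(c,uv); return P+d*((z-P[2])/d[:,2])[:,None]
def proj(c,X):
    K,D,P,R=c
    Y=(np.atleast_2d(X)-P)@R; Y=Y*[1,-1,-1]
    return cv2.projectPoints(Y.reshape(-1,1,3),np.zeros(3),np.zeros(3),K,D)[0].reshape(-1,2)
E
cat > a.py <<'E'
from h import *
for n in ['top','side','wrist']:
    st=bot.read_state(); im=viewer.read_camera(n); save(n+'0',im); c=cam(n,st)
    print(n,c[2],c[3][:,2])
    for o in ['blue_plate_center','orange_plate_center','dock_mouth','dock_lips','glue_center','catch']:
        r=models.pinpoint(o,n); print(o,[(np.round(x['uv']),round(x['conf'],2)) for x in r])
print(st)
E
python3 a.py; ls
```

```text
pics
top [ 0.38743499 -0.14503658  1.01205935] [-0.13924748  0.02283759  0.98999423]
blue_plate_center [(array([308., 247.]), 0.83), (array([350., 325.]), 0.68), (array([429., 193.]), 0.67)]
orange_plate_center [(array([324., 171.]), 0.94)]
dock_mouth [(array([133., 211.]), 0.74)]
dock_lips [(array([130., 211.]), 0.81), (array([306., 245.]), 0.4)]
glue_center [(array([238., 101.]), 0.61)]
a.py
h.py
picsTraceback (most recent call last):
  File "a.py", line 6, in <module>
    r=models.pinpoint(o,n); print(o,[(np.round(x['uv']),round(x['conf'],2)) for x in r])
ValueError: it knows: blue_plate_center, dock_lips, dock_mouth, glue_center, orange_plate_center
```

```bash
sed -i "s/,'catch'\]/]/; s/'top','side'/'side'/" a.py; python3 a.py
```

```text
side [ 0.31617972 -1.1681711   0.90897946] [-0.15005483 -0.76806301  0.62254538]
blue_plate_center [(array([196., 290.]), 0.79), (array([342., 329.]), 0.7), (array([255., 253.]), 0.68)]
orange_plate_center [(array([331., 254.]), 0.85)]
dock_mouth [(array([258., 166.]), 0.67)]
dock_lips [(array([255., 160.]), 0.59)]
glue_center [(array([360., 183.]), 0.95)]
wrist [ 0.31678496 -0.5151102   0.37508319] [0.2597475  0.11964853 0.9582356 ]
blue_plate_center [(array([78., 38.]), 0.96)]
orange_plate_center []
dock_mouth []
dock_lips []
glue_center []
{'time_s': 0.6, 'q': array([-1.35767889e+00,  1.04060933e-01,  9.72948410e-02,  1.56392240e+00,
       -1.50435750e-05,  1.35310609e+00]), 'qd': array([-0.00073102, -0.00064312,  0.00077882,  0.00218865, -0.00097692,
       -0.00123782]), 'joint_efforts': array([-6.57058962e-06, -5.56478941e+01,  5.03563035e+01,  7.73477605e-04,
       -3.00419497e-04, -9.47199908e-06]), 'tcp_pos': array([ 0.25057704, -0.54519317,  0.23135073]), 'tool_rot': array([[ 9.08628759e-01,  4.17604812e-01,  8.10425810e-06],
       [ 4.17604810e-01, -9.08628753e-01, -1.08575105e-04],
       [-3.79777245e-05,  1.02038840e-04, -9.99999994e-01]]), 'force': array([-0.26764852,  0.41031263, -0.28274379]), 'ft_torque': array([0.00722959, 0.01007352, 0.00884997]), 'width': 1.002060523580551}
```

View pics/top0.png

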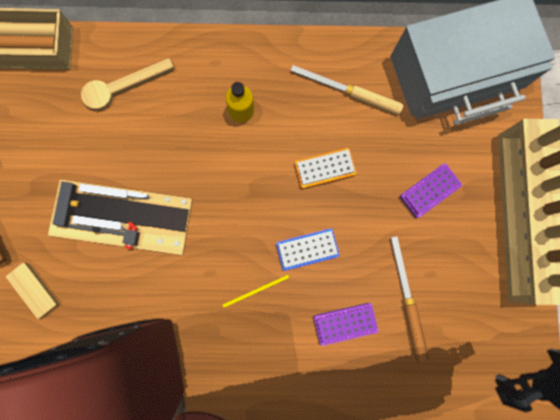

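```bash
sleep 1
```

```text
(no output)
```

The top view shows the dock at (120,217) with its open end to the right and the bottle at (239,102). Candidates are the blue-rimmed plate (308,249), the orange-rimmed plate (325,168), and all-purple look-alikes at (431,191) and (346,325). Only (308,249) has a blue carrier with a steel face, so I'll confirm that one in a crop.

```bash
cat > b.py <<'E'
from h import *
im=cv2.imread('pics/top0.png')
a=cv2.resize(im[150:350,260:480],None,fx=2.4,fy=2.4,interpolation=cv2.INTER_CUBIC)
cv2.imwrite('pics/crop1.png',a)
a=cv2.resize(im[160:270,30:210],None,fx=4.4,fy=4.4,interpolation=cv2.INTER_CUBIC)
cv2.imwrite('pics/crop2.png',a)
c=cam('top')
print(onz(c,[[308,248],[325,168],[133,211],[239,102]],.026))
s=cam('side'); print(onz(s,[[196,290],[331,254],[258,166]],.026))
E
python3 b.py
```

```text
[[ 0.44736946 -0.22683395  0.026     ]
 [ 0.61484107 -0.26306663  0.026     ]
 [ 0.5208118   0.13166384  0.026     ]
 [ 0.75632189 -0.0810409   0.026     ]]
[[ 0.29429345 -0.32625042  0.026     ]
 [ 0.61266475 -0.2862531   0.026     ]
 [ 0.51366027  0.11201439  0.026     ]]
```

View pics/side0.png

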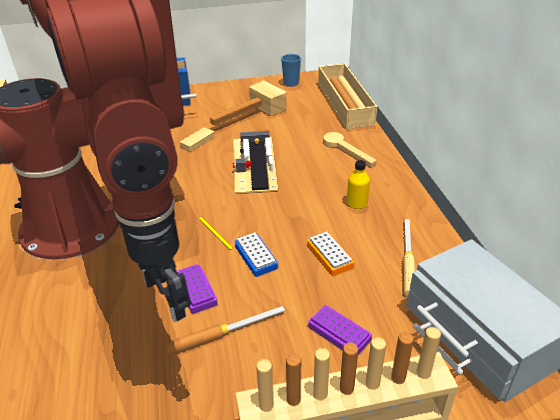

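```bash
sleep 1
```

```text
(no output)
```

View pics/crop1.png

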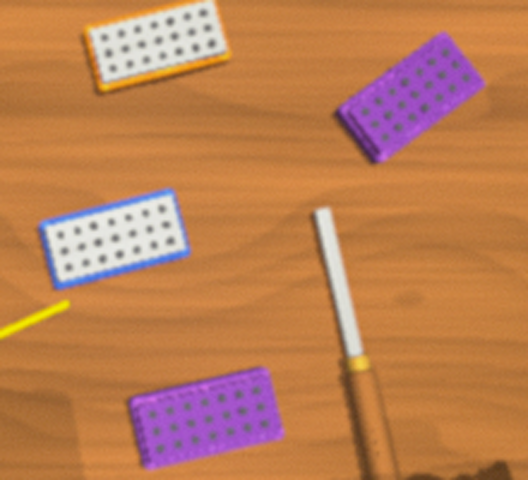

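View pics/crop2.png

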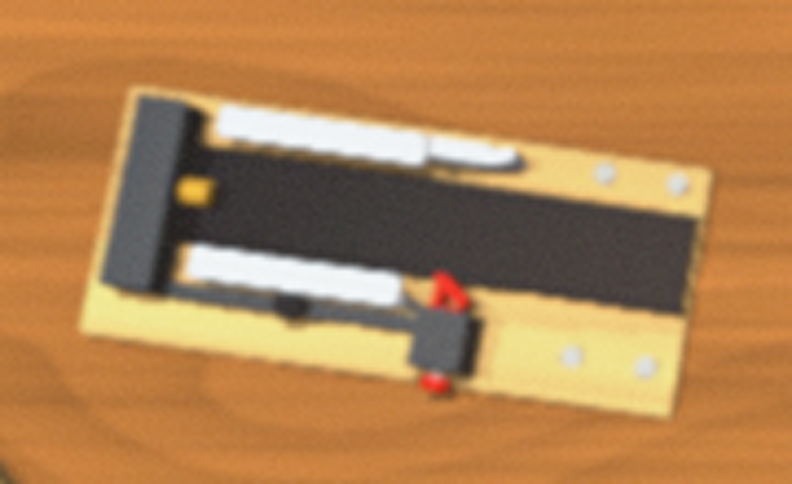

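Confirmed: the plate at (308,249) has a blue carrier and a white steel face, and the other two shapes are entirely purple. The dock's catch (red) sits at about (130,236), on the lower image side, so sliding-in is to the left (about +y world). Next I'll move the wrist camera over the blue plate.

```bash
cat >> h.py <<'E'
def Rx(d):  # tool x along horizontal d, z down
    d=np.array([d[0],d[1],0.]);d/=np.linalg.norm(d);z=np.array([0,0,-1.])
    return np.c_[d,np.cross(z,d),z]
E
cat > c.py <<'E'
from h import *
c=cam('top'); print(c[0],c[1])
a=onz(c,[[277.5,242],[315,230],[339,258]],.018)
for s in (1,-1):
  for d in ([-.22,.97],[.15,.99]):
    for p in ([.447,-.227,.2],[.5,0,.2],[.53,.1,.03]):
      print(s,d,p,kin.ik(np.array(p),Rx(np.array(d)*s)))
E
python3 c.py
```

```text
[[482.7003629    0.         279.29355726]
 [  0.         482.7003629  209.6004732 ]
 [  0.           0.           1.        ]] [0.00679985 0.         0.         0.         0.        ]
1 [-0.22, 0.97] [0.447, -0.227, 0.2] [-0.73137053 -0.20268715 -0.2570866   1.51639688  0.          0.61639483]
1 [-0.22, 0.97] [0.5, 0, 0.2] [-0.2621938  -0.20685408 -0.26073623  1.51691418  0.          1.08557156]
1 [-0.22, 0.97] [0.53, 0.1, 0.03] [-0.05617623 -0.01392161 -0.39285562  1.19186232  0.          1.29158912]
1 [0.15, 0.99] [0.447, -0.227, 0.2] [-0.73137053 -0.20268715 -0.2570866   1.51639688  0.          0.98979723]
1 [0.15, 0.99] [0.5, 0, 0.2] [-0.2621938  -0.20685408 -0.26073623  1.51691418  0.          1.45897395]
1 [0.15, 0.99] [0.53, 0.1, 0.03] [-0.05617623 -0.01392161 -0.39285562  1.19186232  0.          1.66499152]
-1 [-0.22, 0.97] [0.447, -0.227, 0.2] [-0.73137053 -0.20268715 -0.2570866   1.51639688  0.         -2.52519782]
-1 [-0.22, 0.97] [0.5, 0, 0.2] [-0.2621938  -0.20685408 -0.26073623  1.51691418  0.         -2.0560211 ]
-1 [-0.22, 0.97] [0.53, 0.1, 0.03] [-0.05617623 -0.01392161 -0.39285562  1.19186232  0.         -1.85000353]
-1 [0.15, 0.99] [0.447, -0.227, 0.2] [-0.73137053 -0.20268715 -0.2570866   1.51639688  0.         -2.15179543]
-1 [0.15, 0.99] [0.5, 0, 0.2] [-0.2621938  -0.20685408 -0.26073623  1.51691418  0.         -1.6826187 ]
-1 [0.15, 0.99] [0.53, 0.1, 0.03] [-0.05617623 -0.01392161 -0.39285562  1.19186232  0.         -1.47660113]
```

```bash
cat > d.py <<'E'
from h import *
bot.move_ptp(np.array([.455,-.23,.16]),Rx([-.22,.97]))
st=bot.read_state(); im=viewer.read_camera('wrist'); save('w1',im); np.save('w1.npy',im)
m=models.masks_of('blue_plate_center','wrist'); print(st['time_s'],st['tcp_pos'],[(x['rect'],x['conf']) for x in m])
import pickle; pickle.dump((st,m),open('w1.pkl','wb'))
bot.move_ptp(np.array([.515,.085,.2]),Rx([.15,.99]))
st=bot.read_state(); im=viewer.read_camera('wrist'); save('w2',im); np.save('w2.npy',im)
print(st['time_s'],st['tcp_pos']);r={o:models.pinpoint(o,'wrist') for o in ['dock_mouth','dock_lips']};print(r)
pickle.dump((st,r),open('w2.pkl','wb'))
E
python3 d.py
```

```text
2.325 [ 0.45495782 -0.2309388   0.16030059] [([48.9, 163.2, 144.6, 289.2], 0.64), ([230.6, 117.5, 301.9, 245.4], 0.62)]
3.65 [0.51513566 0.08412275 0.19981871]
{'dock_mouth': [{'uv': [272.3, 134.5], 'conf': 0.88}, {'uv': [531.7, 321.2], 'conf': 0.43}], 'dock_lips': [{'uv': [274.0, 119.7], 'conf': 0.85}]}
```

```bash
sleep 1
```

```text
(no output)
```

View pics/w1.png

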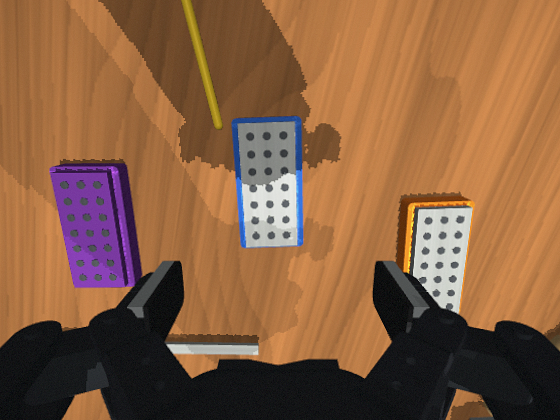

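View pics/w2.png

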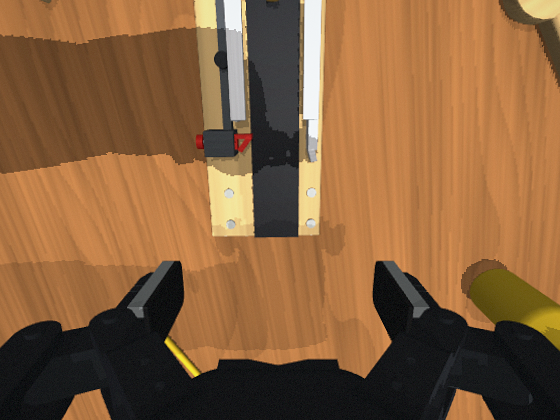

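```bash
cat > e.py <<'E'
from h import *
import pickle
from scipy.optimize import minimize, least_squares
# plate
st,m=pickle.load(open('w1.pkl','rb')); im=np.load('w1.npy'); c=cam('wrist',st)
hsv=cv2.cvtColor(im,cv2.COLOR_RGB2HSV)
k=((hsv[...,0]>100)&(hsv[...,0]<125)&(hsv[...,1]>120)&(hsv[...,2]>40)); k[:,:200]=0;k[:,330:]=0;k[:100]=0;k[255:]=0
ys,xs=np.nonzero(k); hull=cv2.convexHull(np.c_[xs,ys].astype(np.int32)); print(cv2.minAreaRect(hull))
M=np.zeros((420*4,560*4),np.uint8); cv2.fillConvexPoly(M,((hull.reshape(-1,2)+.5)*4).astype(np.int32),1)
from itertools import product
def box():
    P=[]
    for z in (0,.018):
        for sx,sy in product((1,-1),(1,-1)):
            for a in np.linspace(0,np.pi/2,5):
                P.append([sx*(.056+.004*np.cos(a)),sy*(.026+.004*np.sin(a)),z])
    for sx,sy in product((1,-1),(1,-1)): P.append([sx*.056,sy*.024,.026])
    return np.array(P)
B=box()
def place(v,B):
    C,S=np.cos(v[2]),np.sin(v[2]); return np.c_[B[:,0]*C-B[:,1]*S+v[0],B[:,0]*S+B[:,1]*C+v[1],B[:,2]]
def cost(v):
    h=cv2.convexHull(proj(c,place(v*[1e-3,1e-3,.01],B)).astype(np.float32)).reshape(-1,2)
    Q=np.zeros_like(M); cv2.fillConvexPoly(Q,((h+.5)*4*16).astype(np.int32),1,shift=4)
    return (Q!=M).sum()/(M.sum())
x0=onz(c,[[268,181]],.018)[0]
v=np.array([x0[0]*1e3,x0[1]*1e3,np.arctan2(.97,-.22)*100])
r=minimize(cost,v,method='Nelder-Mead',options=dict(initial_simplex=np.array([v,v+[4,0,0],v+[0,4,0],v+[0,0,5]]),xatol=.02,fatol=1e-5))
pl=r.x*[1e-3,1e-3,.01]; print('plate',pl,r.fun,'dir',np.cos(pl[2]),np.sin(pl[2])); np.save('plate.npy',pl)
# dock
st,_=pickle.load(open('w2.pkl','rb')); im=np.load('w2.npy'); c=cam('wrist',st)
g=cv2.cvtColor(im,cv2.COLOR_RGB2GRAY).astype(float)
L=[];R=[]
for row in range(182,232):
    l=g[row,235:270]; rr=g[row,285:310]
    L.append([235+.5+np.argmin(np.diff(l)),row]); R.append([285+.5+np.argmax(np.diff(rr)),row])
E=[]
for col in range(262,294): E.append([col,225.5+np.argmax(np.diff(g[225:246,col]))])
np.set_printoptions(precision=4,suppress=True)
print(L[::10],R[::10],E[::8])
pl_=onz(c,L,.016);pr=onz(c,R,.016);pe=onz(c,E,.016)
def res(v):
    d=np.array([np.cos(v[2]),np.sin(v[2])]);n=np.array([-d[1],d[0]])
    f=lambda p:(p[:,:2]-v[:2])
    return np.r_[f(pl_)@n-.024,f(pr)@n+.024,f(pe)@d+.108]
r=least_squares(res,[.52,.13,np.arctan2(.99,.15)],loss='soft_l1',f_scale=.001)
print('dock',r.x,np.cos(r.x[2]),np.sin(r.x[2]),np.sqrt((res(r.x)**2).mean()))
e=res(r.x);print('means',e[:50].mean(),e[50:100].mean(),e[100:].mean())
np.save('dock.npy',r.x)
D=r.x;T=lambda P:place(D,np.array(P,float)+[0,0,.016])
I=im.copy()
def poly(P,col):
    q=proj(c,T(P)); cv2.polylines(I,[np.round(q*16).astype(np.int32)],False,col,1,shift=4)
poly([[.1,.024,0],[-.108,.024,0],[-.108,-.024,0],[.1,-.024,0]],(0,255,0))
poly([[.05,.072,-.008],[-.11,.072,-.008],[-.11,-.048,-.008],[.05,-.048,-.008]],(0,0,255))
poly([[.016,-.026,.0245],[.112,-.026,.0245]],(255,0,255));poly([[.016,.026,.0245],[.112,.026,.0245]],(255,0,255))
poly([[0,.022,.002],[0,.066,.002]],(255,255,0))
print('pin',proj(c,T([[0,0,0],[.016,0,0]])))
save('fit',cv2.resize(I[0:260,170:360],None,fx=3,fy=3,interpolation=cv2.INTER_NEAREST)[:600*2])
save('fitc',cv2.resize(im[90:250,180:350],None,fx=3.7,fy=3.7,interpolation=cv2.INTER_CUBIC))
save('fit',cv2.resize(I[90:250,180:350],None,fx=3.7,fy=3.7,interpolation=cv2.INTER_NEAREST))
E
python3 e.py
```

```text
((267.961181640625, 181.412109375), (129.45315551757812, 68.4920425415039), 87.95458984375)
plate [ 0.44573364 -0.22661442  1.82928693] 0.01160973103878472 dir -0.2556215967771717 0.9667769128713661
[[np.float64(252.5), 182], [np.float64(252.5), 192], [np.float64(252.5), 202], [np.float64(252.5), 212], [np.float64(253.5), 222]] [[np.float64(298.5), 182], [np.float64(298.5), 192], [np.float64(298.5), 202], [np.float64(298.5), 212], [np.float64(298.5), 222]] [[262, np.float64(236.5)], [270, np.float64(236.5)], [278, np.float64(236.5)], [286, np.float64(236.5)]]
dock [0.5196 0.1317 1.4276] 0.142719280252962 0.9897632075623323 0.0003268488648791085
means 0.00019794117353436316 -0.00016886371608135589 4.656711120442497e-09
pin [[274.9576 135.5933]
 [274.793  118.9072]]
```

```bash
sleep 1
```

```text
(no output)
```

View pics/fit.png

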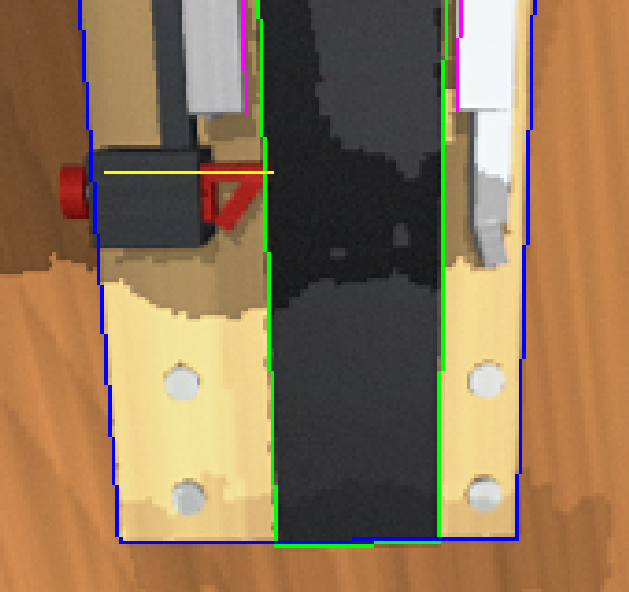

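View pics/fitc.png

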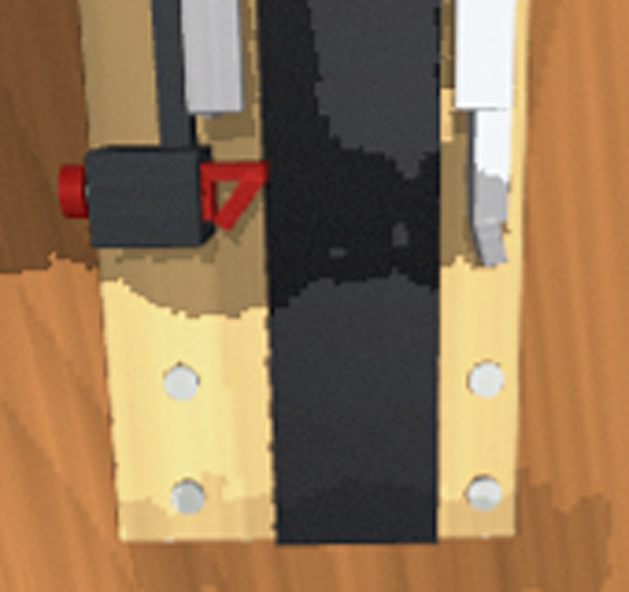

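The fit overlays the bed and board edges well, and the catch nose square face is at about row 134, column 246. Now I'll grasp the blue plate near its rear end, lift it, and check the in-hand offset.

```bash
cat > g.py <<'E'
from h import *
import pickle
pl=np.load('plate.npy');d=np.array([np.cos(pl[2]),np.sin(pl[2]),0])
st,_=pickle.load(open('w2.pkl','rb'));c=cam('wrist',st);D=np.load('dock.npy')
p=onz(c,[[246,134.2]],.032)[0]; dd=np.array([np.cos(D[2]),np.sin(D[2])]); q=p[:2]-D[:2]
print('catch face x',q@dd,'y',q@[-dd[1],dd[0]])
P=np.r_[pl[:2],0]-.034*d
R=Rx(d)
bot.move_ptp(P+[0,0,.06],R)
s=bot.move_linear(P+[0,0,.0],speed=.08,stop_force=12); st=bot.read_state(); print(s,st['tcp_pos'],st['time_s'])
hand.command_gripper(0.0,grip_force=50)
st=bot.read_state(); print(st['width'],st['force'],st['time_s'])
E
python3 g.py
```

```text
catch face x 0.0026820670345744885 y 0.027224322643182895
False [ 4.54682565e-01 -2.59770169e-01  4.31587483e-04] 6.1083
0.6882202051791686 [-1.40174295  0.65719222  5.3748404 ] 6.475
```

```bash
cat >> h.py <<'E'
D=np.load('dock.npy')
def dw(x,y,z): # dock frame -> world (z above table bed)
    C,S=np.cos(D[2]),np.sin(D[2]); return np.array([D[0]+x*C-y*S,D[1]+x*S+y*C,z+.016])
def wd(p):
    C,S=np.cos(D[2]),np.sin(D[2]); a=np.array(p[:2])-D[:2]; return np.array([a@[C,S],a@[-S,C],p[2]-.016])
RD=Rx([np.cos(D[2]),np.sin(D[2])])
E
cat > i.py <<'E'
from h import *
import pickle
st=bot.read_state(); p=st['tcp_pos']
bot.move_linear(p+[0,0,.06],speed=.12)
bot.move_ptp(dw(-.135,0,.04),RD)
st=bot.read_state(); im=viewer.read_camera('wrist'); save('w3',im); np.save('w3.npy',im); pickle.dump(st,open('w3.pkl','wb'))
print(st['time_s'],wd(st['tcp_pos']),st['width'],st['force'],st['tool_rot'][:,2])
E
python3 i.py
```

```text
8.1583 [-1.35643569e-01  5.70133529e-05  3.95652799e-02] 0.6815315872548411 [-0.08369554 -0.36209898 -4.13714262] [-5.68476460e-04 -3.08142050e-04 -9.99999791e-01]
```

```bash
sleep 2
```

```text
(no output)
```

View pics/w3.png

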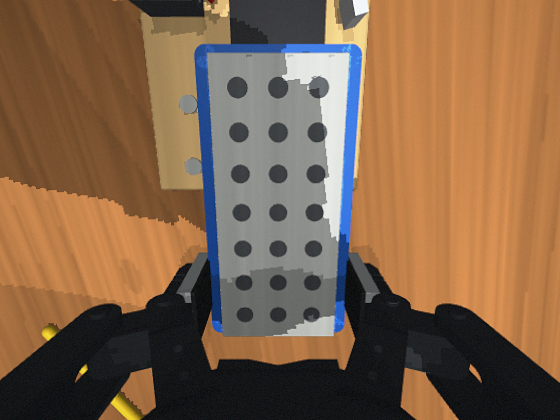

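The plate is held level and straight: front edge at row 44, columns 197–362, rear centred at about column 278. I'll fit its lateral offset in the dock frame.

```bash
cat > j.py <<'E'
from h import *
import pickle
from scipy.optimize import least_squares
st=pickle.load(open('w3.pkl','rb'));im=np.load('w3.npy');c=cam('wrist',st)
hsv=cv2.cvtColor(im,cv2.COLOR_RGB2HSV)
k=((hsv[...,0]>100)&(hsv[...,0]<125)&(hsv[...,1]>120)&(hsv[...,2]>40))
L=[];R=[];F=[]
for r in range(60,235):
    x=np.nonzero(k[r,170:390])[0]+170
    if len(x): L.append([x.min()-.5,r]);R.append([x.max()+.5,r])
for q in range(225,340):
    y=np.nonzero(k[:80,q])[0]
    if len(y): F.append([q,y.min()-.5])
print(L[::40],R[::40],F[::30])
for zz in (0,.003):
    z0=st['tcp_pos'][2]-zz
    a,b,f=[onz(c,v,z0+.018) for v in (L,R,F)]
    A=np.array([wd(p) for p in a]);B=np.array([wd(p) for p in b]);G=np.array([wd(p) for p in f])
    def res(v):
        n=np.array([-np.sin(v[0]),np.cos(v[0])]);e=np.array([n[1],-n[0]])
        return np.r_[A[:,:2]@n-v[1]-v[3],B[:,:2]@n-v[1]+v[3],G[:,:2]@e-v[2]]
    r=least_squares(res,[0,0,-.04,.03],loss='soft_l1',f_scale=5e-4)
    print(zz,'yaw',r.x[0],'y0',r.x[1],'front',r.x[2],'half',r.x[3],'rms',np.std(res(r.x)),'tcp',wd(st['tcp_pos']))
    # perspective: bed edges visible too in this view
g=cv2.cvtColor(im,cv2.COLOR_RGB2GRAY).astype(float)
T=[]
for r in range(8,36):
    l=g[r,215:245];rr=g[r,315:340]
    T.append([215.5+np.argmin(np.diff(l)),315.5+np.argmax(np.diff(rr)),r])
T=np.array(T)
a=np.array([wd(p) for p in onz(c,T[:,[0,2]],.016)]);b=np.array([wd(p) for p in onz(c,T[:,[1,2]],.016)])
print('bed y L,R',np.median(a[:,1]),np.median(b[:,1]),a[[0,-1],0])
E
python3 j.py
```

```text
[[np.float64(194.5), 60], [np.float64(197.5), 100], [np.float64(199.5), 140], [np.float64(202.5), 180], [np.float64(205.5), 220]] [[np.float64(361.5), 60], [np.float64(358.5), 100], [np.float64(355.5), 140], [np.float64(352.5), 180], [np.float64(350.5), 220]] [[225, np.float64(44.5)], [255, np.float64(43.5)], [285, np.float64(43.5)], [315, np.float64(43.5)]]
0 yaw 0.001160937055150105 y0 4.2681072508132806e-05 front -0.04106923327375809 half 0.029797294452519746 rms 0.00012920969301791167 tcp [-1.35643569e-01  5.70133529e-05  3.95652799e-02]
0.003 yaw 0.001161831396633967 y0 4.7644768222479845e-05 front -0.040541150764331436 half 0.030508387284621675 rms 0.00013229584846689054 tcp [-1.35643569e-01  5.70133529e-05  3.95652799e-02]
bed y L,R 0.024379914687633966 -0.023848478391409723 [-0.0150777  -0.02702595]
```

```bash
cat > k.py <<'E'
from h import *
bot.move_linear(dw(-.127,.0002,.012),RD,speed=.1)
s=bot.move_linear(dw(-.127,.0002,-.003),RD,speed=.02,stop_force=4)
st=bot.read_state();print(s,wd(st['tcp_pos']),st['force'],st['time_s'])
hand.command_gripper(.8); bot.pause(.1)
st=bot.read_state();print(wd(st['tcp_pos']),st['force'])
bot.move_linear(dw(-.127,.0002,0.0),RD,speed=.05)
hand.command_gripper(0,grip_force=25)
st=bot.read_state();im=viewer.read_camera('wrist');save('w4',im);print(wd(st['tcp_pos']),st['force'],st['width'],st['time_s'])
E
python3 k.py
```

```text
True [-0.12709075  0.0001452   0.00084425] [-0.87638151 -0.41893339  4.95109772] 9.225
[-0.12702967  0.00131323 -0.0004105 ] [-0.10061894 -0.99742504  0.43184885]
[-0.12697818  0.0001843   0.00020472] [-1.02263904  0.66621911  3.78937608] 0.695572136356163 10.0583
```

```bash
sleep 3
```

```text
(no output)
```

View pics/w4.png

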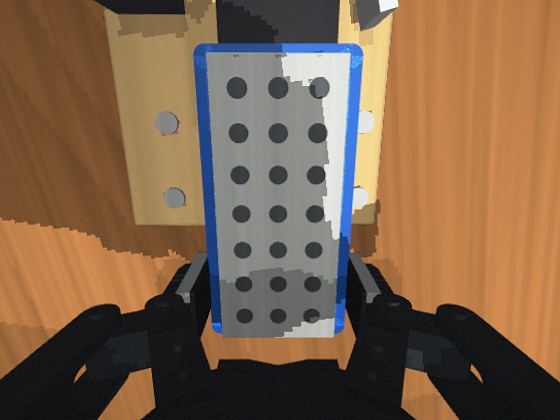

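The plate lies on the bed, straight and centred (front edge row 44, screws symmetric about it). Now I'll slide it in under the lips while still gripped.

```bash
cat > l.py <<'E'
from h import *
for x in (-.09,-.06,-.042):
    s=bot.move_linear(dw(x,.0002,0.0),RD,speed=.04,stop_force=18)
    st=bot.read_state();f=st['force'];C,S=np.cos(D[2]),np.sin(D[2])
    print(s,wd(st['tcp_pos']),'fx,fy,fz',f[0]*C+f[1]*S,-f[0]*S+f[1]*C,f[2],st['time_s'])
    if s: break
im=viewer.read_camera('wrist');save('w5',im)
E
python3 l.py
```

```text
False [-0.09002617 -0.00067331  0.00026318] fx,fy,fz -3.513849632145523 -2.061916181048295 0.7432925139718639 11.1833
False [-0.05981129 -0.00058612  0.00026884] fx,fy,fz -2.1982045634221183 -4.475188734206801 2.2629585631672744 12.0833
False [-0.04176406 -0.00033326  0.00023   ] fx,fy,fz -2.5429477298007517 -4.345584545591596 1.62890402282697 12.6833
```

```bash
sleep 3
```

```text
(no output)
```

View pics/w5.png

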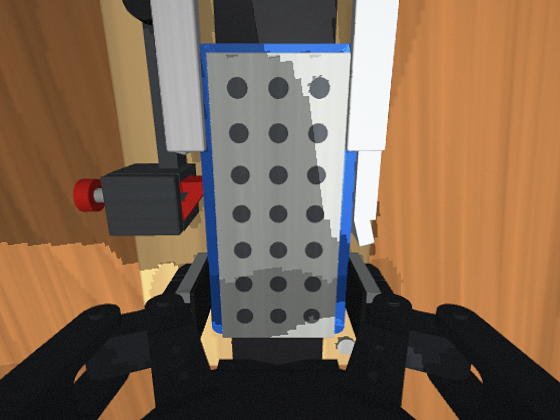

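The front is under both lips, and the catch is held aside (red knob pushed out at (88,195)). Next: release, then push from behind with shut fingers.

```bash
cat >> h.py <<'E'
def fd():
    st=bot.read_state();f=st['force'];C,S=np.cos(D[2]),np.sin(D[2])
    return wd(st['tcp_pos']),np.array([f[0]*C+f[1]*S,-f[0]*S+f[1]*C,f[2]]),st['time_s']
E
cat > m.py <<'E'
from h import *
hand.command_gripper(.9)
bot.move_linear(dw(-.042,0,.045),RD,speed=.15)
bot.move_linear(dw(-.100,0,.045),RD,speed=.15)
hand.command_gripper(0,grip_force=40)
bot.move_linear(dw(-.100,0,.006),RD,speed=.1,stop_force=8)
bot.pause(.1); print(*fd())
s=bot.move_linear(dw(-.070,0,.006),RD,speed=.03,stop_force=1.8); print(s,*fd())
im=viewer.read_camera('wrist');save('w6',im)
E
python3 m.py
```

```text
[-0.10001816 -0.0005424   0.00673483] [-0.67712064  0.23062882 -0.16116155] 15.3833
True [-0.07749674  0.00039898  0.0056027 ] [ 0.1489023  -0.59435581  0.17894876] 16.1083
```

```bash
sleep 4
```

```text
(no output)
```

View pics/w6.png

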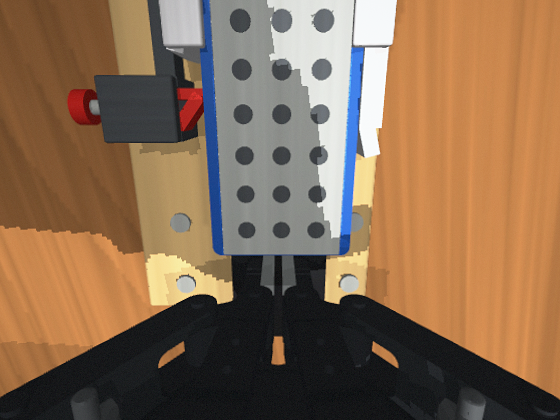

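The shut fingers are at the plate's rear edge (row 252), and the catch is still held aside. I'll push in stages.

```bash
cat > n.py <<'E'
from h import *
s=bot.move_linear(dw(-.040,0,.006),RD,speed=.04,stop_force=15); print(s,*fd())
s=bot.move_linear(dw(-.019,0,.006),RD,speed=.03,stop_force=12); print(s,*fd())
for x in (-.016,-.013,-.011,-.010):
    s=bot.move_linear(dw(x,0,.006),RD,speed=.015,stop_force=12); print(s,*fd())
    if s: break
im=viewer.read_camera('wrist');save('w7',im)
E
python3 n.py
```

```text
False [-0.04056867  0.00055566  0.00544272] [-5.35714374  1.18195947 -3.614931  ] 17.2583
False [-0.01943906  0.00060709  0.00550444] [-5.13736937  1.78083893 -1.91261759] 18.1083
False [-0.01651245  0.00062039  0.00551771] [-5.65662558  1.18500236 -2.3233795 ] 18.4583
False [-0.01390833  0.00062696  0.00550375] [-7.36146186  1.97921019 -1.48243243] 18.8083
False [-0.01207879  0.0006208   0.0054783 ] [-8.9340734   1.01368707 -1.86224489] 19.0917
False [-0.01115325  0.00064144  0.00547149] [-7.75811889  1.97872822 -1.17345519] 19.3417
```

```bash
sleep 4
```

```text
(no output)
```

View pics/w7.png

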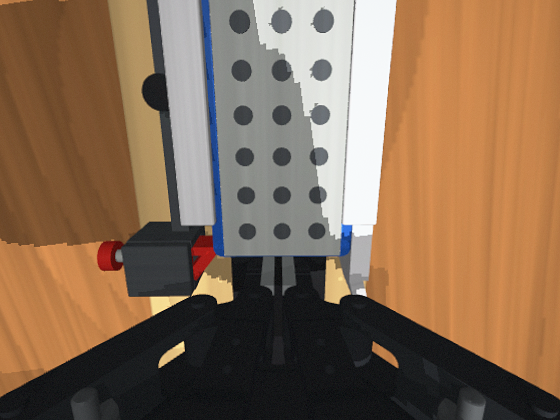

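The rear edge (row 254) is nearing the catch nose at (207,250), which is still aside. The ejector contact was felt at tcp x ≈ -0.0155. I'll continue in fine steps, tracking the red knob in each picture.

```bash
cat > o.py <<'E'
from h import *
def knob(im):
    h=cv2.cvtColor(im,cv2.COLOR_RGB2HSV);k=((h[...,0]<6)|(h[...,0]>172))&(h[...,1]>170)&(h[...,2]>70);k[:,240:]=0;k[:180]=0;k[330:]=0
    ys,xs=np.nonzero(k);return xs.min(),xs.max(),len(xs)
prev=None
for x in np.arange(-.0093,-.0035,.0007):
    s=bot.move_linear(dw(x,0,.006),RD,speed=.01,stop_force=5)
    p,f,t=fd();im=viewer.read_camera('wrist');kn=knob(im);print(s,round(x,4),p[0].round(5),f.round(2),t,kn)
    if s or (prev and kn[0]-prev[0]>4) or f[0]<-17: break
    prev=kn
save('w8',im)
E
python3 o.py
```

```text
False -0.0093 -0.01042 [-9.38  1.68 -1.84] 19.6417 (np.int64(98), np.int64(216), 1262)
False -0.0086 -0.00959 [-8.81  1.47 -1.93] 19.9417 (np.int64(100), np.int64(217), 1282)
False -0.0079 -0.00874 [-6.53  2.15 -0.89] 20.2417 (np.int64(102), np.int64(219), 1316)
False -0.0072 -0.00766 [-4.17  1.75 -1.93] 20.5417 (np.int64(112), np.int64(230), 1341)
```

```bash
sleep 4
```

```text
(no output)
```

View pics/w8.png

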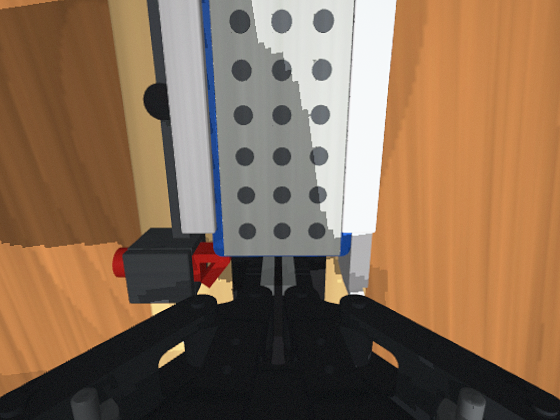

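The catch is springing out round the plate's corner: the knob jumped from column 102 to 112 and the push force dropped. One or two more tiny steps will make sure it has seated fully.

```bash
cat > p.py <<'E'
from h import *
exec(open('o.py').read().split('prev=None')[0].split('import *')[1])
for x in (-.0065,-.0058):
    s=bot.move_linear(dw(x,0,.006),RD,speed=.01,stop_force=6)
    p,f,t=fd();im=viewer.read_camera('wrist');kn=knob(im);print(s,round(x,4),p[0].round(5),f.round(2),t,kn)
    if s or f[0]<-14: break
save('w9',im)
E
python3 p.py
```

```text
False -0.0065 -0.00711 [-4.98  2.49 -2.14] 20.8417 (np.int64(113), np.int64(230), 1357)
False -0.0058 -0.00649 [-6.92  1.92 -1.17] 21.1417 (np.int64(113), np.int64(231), 1390)
```

```bash
sleep 4
```

```text
(no output)
```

View pics/w9.png

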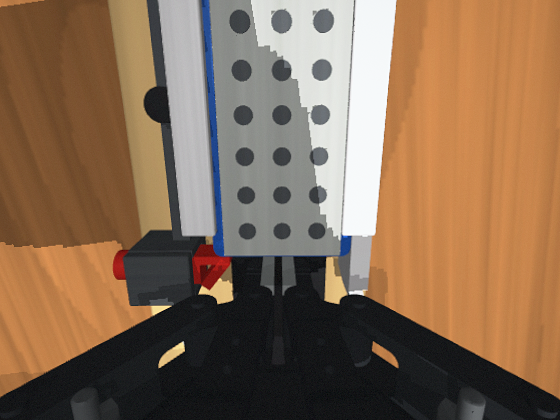

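The knob has settled at column 113 and the nose (tip column 231) reaches about 7 mm past the plate's side behind its rear face. It is fully out, so I'll back off and check that it holds.

```bash
cat > q.py <<'E'
from h import *
bot.move_linear(dw(-.010,0,.006),RD,speed=.02);print(*fd())
bot.move_linear(dw(-.035,0,.006),RD,speed=.06);print(*fd())
bot.move_linear(dw(-.06,0,.08),RD,speed=.15)
st=bot.read_state();im=viewer.read_camera('wrist');save('w10',im)
import pickle;pickle.dump(st,open('w10.pkl','wb'))
im=viewer.read_camera('top');save('top1',im)
save('top1c',cv2.resize(im[160:270,30:210],None,fx=4.4,fy=4.4,interpolation=cv2.INTER_CUBIC));print(*fd())
E
python3 q.py
```

```text
[-0.00982275 -0.00028954  0.00627285] [-0.63289958  0.02123585  0.09589166] 21.55
[-3.52893667e-02 -9.48217077e-05  6.05249981e-03] [-0.6773964  -0.46093647  0.44221651] 22.1167
[-0.05973712  0.00088408  0.07860048] [ 0.35328204 -0.16074407  0.37579905] 22.8833
```

```bash
sleep 4
```

```text
(no output)
```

View pics/w10.png

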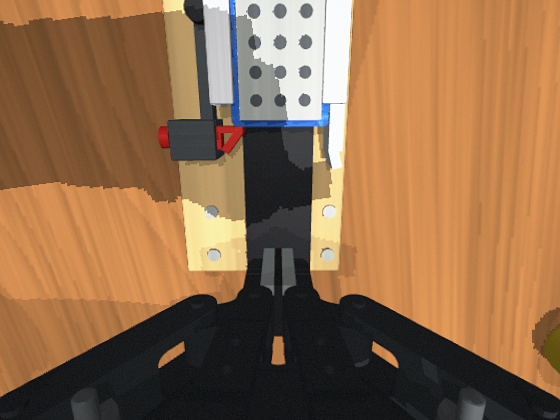

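View pics/top1.png

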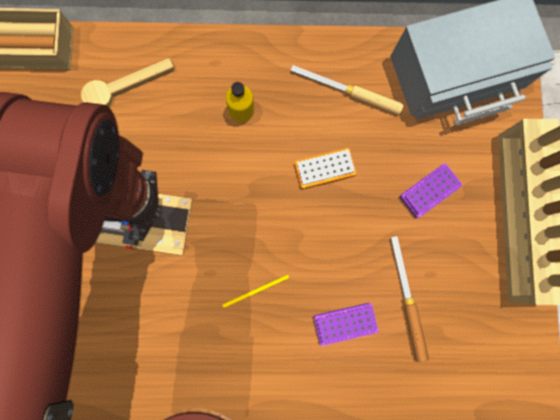

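The red nose (217–245, row 127) sits right behind the plate's rear edge (row 125), so the plate is held. In the top view the orange plate (325,168) and the bottle (239,102) are where they were. Handing in.

```bash
python3 -c "
from h import *
print(job.hand_in(), bot.read_state()['time_s'])"
```

```text
the job is handed in; nothing more can be done
the job is handed in; nothing more can be done
```

The blue plate is loaded in the dock and held by the red catch. I handed the job in about 23 s into the 48 s limit; no verdict was reported.

- **How it went in:** I gripped the plate near its rear end, laid it level on the open bed and slid it under both lips. I then released it and pushed it home from behind with shut fingers in sub-millimetre steps.
- **The click:** The push peaked at about 9.4 N and dropped to about 4 N as the catch sprang out. I pushed about 1 mm further, then stopped an estimated 3 mm before the solid stop.
- **Last checks:** After I backed off, the force on the tool fell to about zero. The wrist picture shows the catch nose fully out, directly behind the plate's rear edge.
- **Left alone:** In the last top view the orange plate and the glue bottle are where they started.
- **Not confirmed:** In that top view the arm hid most of the dock, so the latched state is confirmed only by the wrist camera and the force readings. No check failed or disagreed.

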